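Close the leaf jig, pin it and hold it shut

ROBOT

A 7-joint arm with a two-finger parallel gripper is mounted at the origin on the work surface. World frame = base frame: x ahead of the robot, y to its left, z up, the work surface at z = 0. Lengths are in mm, angles in rad, forces in N, time in s.
With the tool pointing down it reaches from about 425 to 875 mm from the base axis. Payload 9.9 kg.
Tool frame: the origin (TCP) lies midway between the tips of the shut fingers; the grasp point (between the pads) lies 19 mm behind it; z points along the fingers, y is the line along which they close (so a half turn about z gives the same grasp; the last joint's range is limited). The gripper opens to 85 mm and grips with 20 to 120 N. Pads are 22 mm wide; open, the fingers measure 114 mm over their backs; the gripper's body (76 mm by 85 mm) begins 54 mm behind the grasp point. The pads swing forward as they close: fully open they stand 13 mm farther back than shut.
Start: joints at [1.147, 0.576, 0.025, 1.437, -0.015, 1.129, -0.057], TCP at [224.981, -636.406, 231.289] pointing down, gripper open.
Joint ranges: [-2.76, 2.76], [-0.34, 2.15], [-1.52, 1.57], [0.19, 2.46], [-1.09, 4.23], [0.17, 1.99], [-2.82, 2.82]. Speed limits (rad/s): [2.22, 2.22, 3.01, 3.01, 3.14, 3.14, 3.14].

INTERFACE

Orientations are given as a unit quaternion [w, x, y, z].
In Python, from plant import robot gives the robot as it stands.
- The arm moves only by the tool servo_tool, never from a script. Its argument "commands" is text: rows parted by semicolons, each of 5 numbers parted by spaces: the closure, from 0 (fully open) to 1 (shut), then the shift along the world's x, y, z in cm, then the turn about the world's z in degrees. In form: jaw dx dy dz roll; .... A call has 1 to 12 rows; each row shifts and turns the commanded pose from where the row before left it; what a row does not reach is not made up. A row lasts 1/8 s, in which the tool goes at most 62.5 mm and 10.7 degrees, less where a joint would pass 70% of its speed; a pose out of reach is approached as far as the arm can. A call with a gripper value outside its range is refused whole. The fingers move at their own pace and stop on an object; "grip_force" is the grip in N (left out, the last holds). Time passes only in rows, so rows that do not move let the fingers close. It gives the time, the measured TCP pose, the force, the opening and the grip force at its end, in the units of the state.
- robot.state(): the state, without advancing time (a new reading comes with each control period).
- robot.snapshot(name): name is "scene" or "top"; returns a dict with "pixels" (400x640x3 uint8, red, green, blue), "mtx" (3x3 intrinsics, pixels), "rvec" (rotation vector, rad) and "tvec" (3), from world to camera coordinates, as OpenCV has them. Camera axes: x right, y down, z forward; pixel columns grow to the right and rows downward; lengths in mm; the calibration is good to about 2 mm. A picture is of the moment at which its call begins. There is no depth.
- robot.sign_off(): hands the job in; it is judged then, once.
The state is a dict: "t": time; "joint_pos": joint angles; "qd": joint speeds; "effort": joint torques, N m; "tcp_pos": TCP position; "ee_rot": TCP orientation; "force": force on the tool from outside, world axes, zero at the start; "ft_torque": the same for the moment, N m; "gripper_width": opening from 0.0 (shut) to 1.0 (fully open); "finger_force": force on a finger pad.
Only numpy, scipy, OpenCV 4.12 (cv2) and the standard library are available. Lean on these libraries where they do the work, as an engineer would, in place of code of your own. Each camera call takes 0.05 s, during which the arm holds its last target. There are 200 camera calls.

TASK

Swing the open leaf of the drill jig down over the blank without slamming it, then take the locating pin (the one with the tall round knob) from the stand and push it down through the leaf's hole into the post below until its shoulder sits on the leaf. Keep pressing the pin down firmly but without forcing it, so that the spring-loaded leaf is held fully shut against the post, and finish like that, still pressing: do not let go. Leave the other pins in the stand, the blank in its nest and the spare blanks where they are.

Things in the scene. Friction and masses are not known exactly. Their poses are not given: they have to be found in the camera images.
- jig: aluminium leaf (hinged drill) jig, fixed, on a 190 x 230 mm riser plate (top at z 60 mm) with four profile legs. Origin on the table under the riser's centre; z up, x along the hinge axis, y towards the hinge, which is roughly on the robot's left (yaw within 0.35 rad). In this frame: hinge axis at y +70, z 128; nest with the blank at y +10; stop post 44 x 36 mm at y -50, top at z 122
- leaf (a joint): leaf angle (rad): 0 = shut flat on the stop post, grows as it opens up and back over the hinge side (1.57 upright, at most 2.0). Hinge friction 0.1 N m, damping 0.1 N m s/rad: it stays put near upright and below about 1.1 rad sinks by itself. A sprung pad under it then meets the blank: let go, it rests about 0.07 rad ajar; about 6 N down at the pin hole shuts it, and it springs ajar again without
- hinge (a point): point on the hinge axis at mid-width of the leaf, 128 mm above the table; axes as jig. The hinge axis lies at half the leaf's thickness
- leaf_hole (a point): centre of the outer (when shut: upper) mouth of the leaf's pin hole, 13.5 mm wide, through the 12 mm thick leaf, 120 mm from the hinge axis at mid-width; its z is the outward normal of the leaf's outer face (up when shut, towards the jig's +y when open). The raised dark 26 mm ring nearer the hinge is the drill bush, not this hole
- leaf_edge (a point): middle of the leaf's free edge, 150 mm from the hinge axis, at half its thickness. The leaf is an aluminium plate 90 mm wide, 12 mm thick, 0.34 kg; when shut it runs from the hinge to the jig's -y side
- post_hole (a point): centre of the mouth of the stop post's vertical hole (13.5 mm wide, 42 mm deep), 122 mm above the table. With the leaf shut, its hole lies right above, upper mouth 134 mm above the table; with the leaf resting ajar the holes are already in line within 1 mm and the gap between is about 8 mm
- nest (a point): centre of the floor of the nest pocket (45 mm wide, 8 mm deep) in which the blank sits, 84 mm above the table
- blank: the turned aluminium blank already seated in the nest: 44 mm flange 12 mm high, 32 mm hub above, 26 mm high in all, 0.09 kg; origin at the centre of its underside. It stays in the nest
- pin: locating pin, about 0.13 kg, upright in one of the stand's sockets: steel shank 12 mm thick, 42 mm long, 10 mm tapered nose (5 mm at the tip); 40 mm round shoulder flange 5 mm thick; above it a grooved round aluminium knob 28 mm thick, 38 mm tall (85 mm overall). Neighbours: one has a slim long hexagonal handle, one a low broad disc head. Origin at the tip, z towards the knob
- pin_shoulder (a point): centre of the underside of the pin's shoulder flange, 42 mm above the tip
- pin_knob (a point): point on the pin's axis to grip, 69 mm above the tip (22 mm above the flange's top face, 16 mm below the knob's top)
- pin_stand: aluminium block 210 x 50 mm, 56 mm high, fixed, with three vertical sockets (14 mm wide, 50 mm deep) at 70 mm pitch along its x axis; origin on the table under its middle. The pins hang in it by their shoulders: the locating pin's tip is 14 mm above the table
- plug_gauge: plug gauge in the stand, slim hexagonal handle 16 mm across, 112 mm overall; origin at its tip, 14 mm above the table. Stays in the stand
- thumb_pin: short pin in the stand with a low disc head, 44 mm in diameter and 13 mm high, 43 mm overall; origin at its tip, 26 mm above the table. Stays in the stand
- spare_a: spare blank like the one in the nest, standing on the table between jig and stand; origin at the centre of its underside. Stays there
- spare_b: another spare blank between jig and stand, farther from the robot; origin at the centre of its underside. Stays there

How it is judged:
By the outcome, as a careful person would: the job done as asked, in the order asked, and still so for the second after the job is handed in, while the arm keeps its last pose, push and grip.
It also fails if it takes over 54 s, if anything falls off the work surface, if the arm or the gripper's body presses on something with over 40 N, if the wrist force passes 120 N, or if a joint passes its speed limit or range.

## Working session

There is one attempt and no reset: what is moved stays moved. The work goes in short steps, Python scripts to look and compute and a tool call to move; the robot and the scene stay as the last step left them, time stands still between calls to the robot, and variables do not carry over. Pictures are saved under pics/ and viewed, at most 10 in all, crops included, and the job is handed in when it is done.

Besides the shell and the picture viewer there is one more tool, called after "Emit:" in YAML: its name, and indented under it one key for each argument. servo_tool: Moves the arm, as the interface text tells. Its arguments: {"type":"object","properties":{"commands":{"type":"string"},"grip_force":{"type":"number"}},"required":["commands"]}

```bash
mkdir -p pics
cat > h.py <<'E'
import numpy as np, cv2
from plant import robot
def snap(n):
    s=robot.snapshot(n); s['R']=cv2.Rodrigues(np.array(s['rvec'],float))[0]; s['K']=np.array(s['mtx'],float); s['t']=np.array(s['tvec'],float).ravel(); return s
def ray(s,u,v):
    d=s['R'].T@np.linalg.inv(s['K'])@np.array([u,v,1.]); return -s['R'].T@s['t'], d/np.linalg.norm(d)
def plane(s,u,v,z):
    c,d=ray(s,u,v); return c+d*(z-c[2])/d[2]
def proj(s,P):
    return cv2.projectPoints(np.array(P,float).reshape(-1,3),np.array(s['rvec'],float),s['t'],s['K'],None)[0].reshape(-1,2)
def tri(a,ua,b,ub):
    c1,d1=ray(a,*ua);c2,d2=ray(b,*ub)
    k=np.linalg.lstsq(np.stack([d1,-d2],1),c2-c1,rcond=None)[0]
    p,q=c1+k[0]*d1,c2+k[1]*d2; return (p+q)/2,np.linalg.norm(p-q)
def save(s,n): cv2.imwrite('pics/'+n,s['pixels'][:,:,::-1])
E
python3 - <<'E'
from h import *
print(robot.state())
for n in('scene','top'):
    s=snap(n); save(s,n+'1.png'); print(n,-s['R'].T@s['t'],s['R'][2])
E
```

```text
{'t': 0.0, 'joint_pos': array([ 1.14719319,  0.57654075,  0.02482345,  1.43793651, -0.01502314,
        1.12902902, -0.05648961]), 'qd': array([ 6.22367534e-04, -1.36370015e-03, -7.09250852e-04,  5.78833012e-04,
       -1.67542794e-04, -3.80769256e-05,  3.54237179e-04]), 'effort': array([ 1.15231960e-03, -7.65763950e+01,  2.25011967e+00, -2.85963249e+01,
        1.52625761e-02,  1.28618436e-02, -9.01944691e-05]), 'tcp_pos': array([ 224.84061397, -635.94308866,  230.42634629]), 'ee_rot': array([-8.46932065e-04,  9.85596692e-01,  1.69110651e-01, -1.75248577e-04]), 'force': array([ 0.05791676,  0.57401242, -0.46621964]), 'ft_torque': array([ 0.04157588,  0.00512037, -0.01852372]), 'finger_force': 0.0, 'gripper_width': 1.004163829503305}
scene [1178.66843676  -19.77661783  499.09482736] [-0.86723844 -0.01191738 -0.4977504 ]
top [474.41047401 -17.14525698 899.47251377] [ 0.07107547 -0.00725863 -0.99744453]
```

View pics/scene1.png

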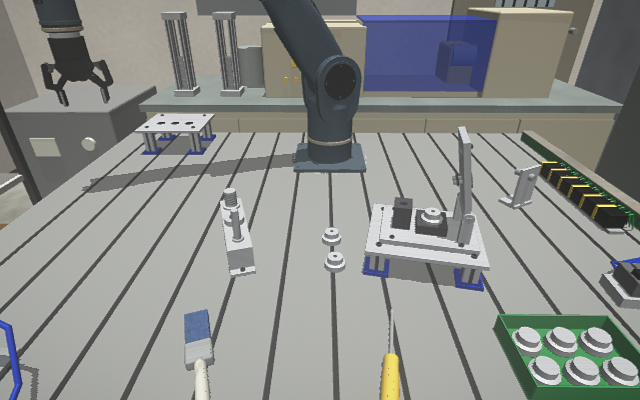

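View pics/top1.png

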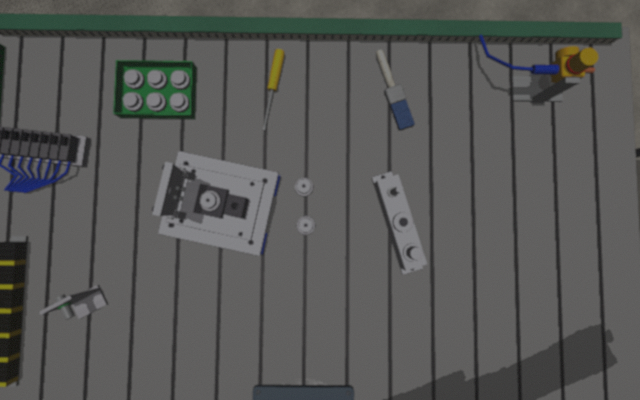

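The scene view shows the jig at about (425,235) with the leaf upright at (463,185), and the stand at (238,235). In the top view the jig is at (218,203) and the stand at (400,222), with its pins at (393,192), (403,222) and (412,252). I'll enlarge both areas.

Run:
```python
from h import *
a=cv2.imread('pics/scene1.png');b=cv2.imread('pics/top1.png')
up=lambda i,f:cv2.resize(i,None,fx=f,fy=f,interpolation=cv2.INTER_CUBIC)
A=up(a[120:300,350:500],4)[:600]; B=up(a[180:280,200:270],4)
c=np.zeros((600,800,3),np.uint8);
A=up(a[120:295,355:495],3.4); B=up(a[180:280,210:265],5)
c[:A.shape[0],:A.shape[1]]=A; c[:B.shape[0],500:500+B.shape[1]]=B
cv2.imwrite('pics/c1.png',c); print(A.shape,B.shape)
c=np.zeros((600,800,3),np.uint8)
A=up(b[145:262,150:285],3.7); B=up(b[165:280,370:430],4.5)
A=cv2.convertScaleAbs(A,alpha=1.5);B=cv2.convertScaleAbs(B,alpha=1.5)
c[:A.shape[0],:A.shape[1]]=A; c[:B.shape[0],510:510+B.shape[1]]=B
cv2.imwrite('pics/c2.png',c)
```

```text
(595, 476, 3) (500, 275, 3)
```

View pics/c1.png

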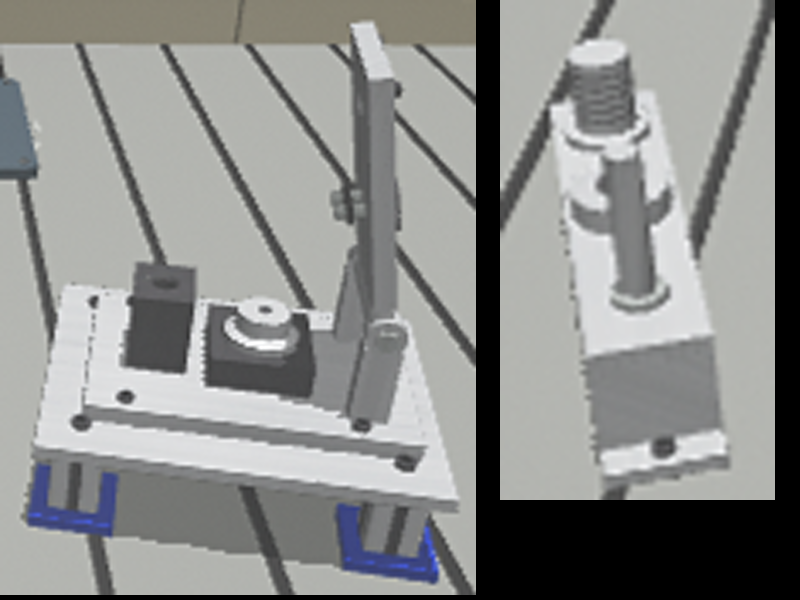

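View pics/c2.png

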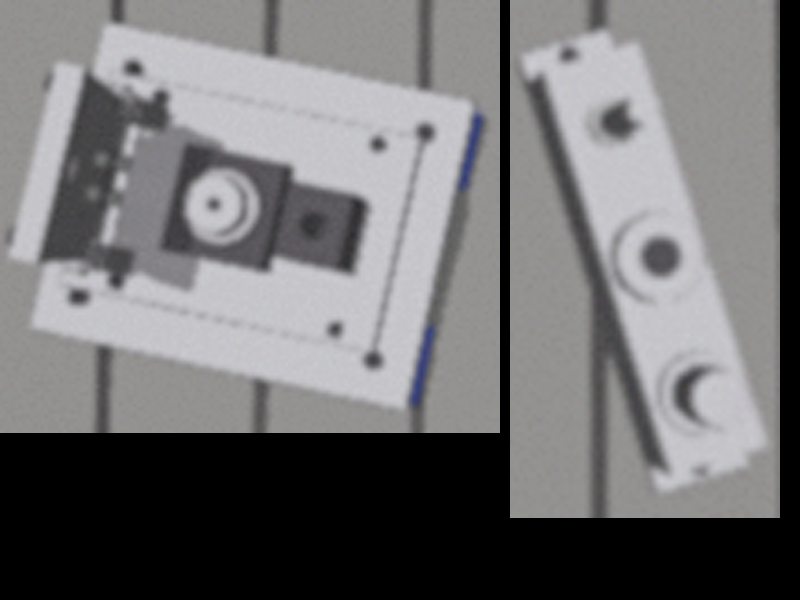

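The knobbed locating pin is the one nearest the robot, at scene (230,190) and top (416,252). The plug gauge is farthest and the disc pin is in the middle. The post hole is at top (234.6,205.8), and the leaf is close to upright. Next I'll compute positions.

Run:
```python
from h import *
np.set_printoptions(precision=1,suppress=True)
a=snap('scene');b=snap('top')
J=lambda x,y:(150+(x+.5)/3.7-.5,145+(y+.5)/3.7-.5)
S=lambda x,y:(370+(x-510+.5)/4.5-.5,165+(y+.5)/4.5-.5)
Q=lambda x,y:(355+(x+.5)/3.4-.5,120+(y+.5)/3.4-.5)
P=lambda x,y:(210+(x-500+.5)/5-.5,180+(y+.5)/5-.5)
C=np.array([plane(b,*J(*p),60) for p in [(103,25),(475,100),(408,408),(33,328)]])
print('riser',C[:,:2],np.linalg.norm(C-np.roll(C,-1,0),axis=1),C.mean(0))
post=plane(b,*J(313,225),122); print('post',post, 'tri',tri(b,J(313,225),a,Q(165,283)))
ey=((C[0]-C[1])+(C[3]-C[2]))[:2]; ex=((C[0]-C[3])+(C[1]-C[2]))[:2]
print('yaw',np.arctan2(ey[1],ey[0])-np.pi/2,np.arctan2(ex[1],ex[0]))
yaw=np.arctan2(ey[1],ey[0])-np.pi/2
u=np.array([-np.sin(yaw),np.cos(yaw)])
print('post pred from riser',C.mean(0)[:2]-50*u)
print('blank top', plane(b,*J(213,204),110), 'pred',C.mean(0)[:2]+10*u)
# free edge corners far(x-)/near(x+), outer/inner
for n,t,s in [('in+x',(90,68),(370,78)),('in-x',(42,262),(352,25)),('out+x',(58,62),(395,78)),('out-x',(10,257),(376,22))]:
    p,e=tri(b,J(*t),a,Q(*s)); d=p[:2]-C.mean(0)[:2]; print(n,p,e,'jig y',d@u,'jx',d@np.array([np.cos(yaw),np.sin(yaw)]))
print('pin tri',tri(b,S(718,395),a,P(599,52)),plane(b,*S(718,395),99),'flange',plane(b,*S(697,394),61), 'scene',plane(a,*P(599,52),99))
print('others',plane(b,*S(660,257),69),plane(b,*S(605,125),61))
for c in [(572-510,38)]: pass
K=[plane(b,*S(*p),56) for p in [(545,62),(640,42),(768,445),(665,468)]]; print(np.array(K)[:,:2])
print('spares',plane(b,305,186,26),plane(b,306,225,26))
```

```text
riser [[643.  286.6]
 [599.8  60.7]
 [414.7  97.4]
 [459.8 321.6]] [229.9 188.7 228.7 186.5] [529.3 191.6  60. ]
post [519.5 143.8 122. ] tri (array([519.6, 144.2, 120.5]), np.float64(0.235533284609463))
yaw -0.1939698348905312 -0.19224040819540322
post pred from riser [519.7 142.5]
blank top [531.5 202.9 110. ] pred [531.3 201.4]
in+x [580.9 216.2 273.8] 3.4230377702640356 jig y 34.05049039195249 jx 45.88160121158356
in-x [493.3 235.  272.1] 3.390023131364444 jig y 35.628601458567495 jx -43.684464947757064
out+x [582.9 228.9 274.9] 0.9951711620618526 jig y 46.96247287910621 jx 45.41232438201583
out-x [495.2 247.7 274.6] 2.4015684786316767 jig y 48.52885871021732 jx -44.27921415568256
pin tri (array([ 425.9, -236.1,   99. ]), np.float64(0.46852728812894034)) [ 425.8 -235.9   99. ] flange [ 423.9 -236.    61. ] scene [ 425.9 -236.4   99. ]
others [ 490.7 -216.3   69. ] [ 555.9 -191.3   61. ]
[[ 587.7 -162.5]
 [ 598.3 -210.1]
 [ 399.  -272.1]
 [ 387.3 -221.2]]
spares [572.    0.7  26. ] [481.7  -2.7  26. ]
```

The measurements agree with the given sizes. Riser is 229 x 187 mm, and the post hole triangulates to z 120.5. The leaf angle is about 1.38 rad, the pin is at (426,-236) and the jig yaw is -0.193. The plan is to straddle the leaf's free edge with half-open jaws: the rear finger tips it and the front finger brakes it down.

Emit:
servo_tool:
  commands: "0.4 3.2 4.2 1.25 -3.8;0.4 3.2 4.2 1.25 -3.8;0.4 3.2 4.2 1.25 -3.8;0.4 3.2 4.2 1.25 -3.8;0.4 3.2 4.2 1.25 -3.8;0.4 3.2 4.2 1.25 -3.8;0.4 3.2 4.2 1.25 -3.8;0.4 3.2 4.2 1.25 -3.8"
  grip_force: 40

```text
t: 1.2
tcp_pos: [481.8, -298.9, 331.7]
ee_rot: [0.0, 0.995, -0.096, 0.0]
force: [1.2, -0.2, -0.4]
gripper_width: 0.606
finger_force: 0.0
```

Emit:
servo_tool:
  commands: "0.4 0.56 5.3 0 0;0.4 0.56 5.3 0 0;0.4 0.56 5.3 0 0;0.4 0.56 5.3 0 0;0.4 0.56 5.3 0 0;0.4 0.56 5.3 0 0;0.4 0.56 5.3 0 0;0.4 0.56 5.3 0 0;0.4 0.56 5.3 0 0;0.4 0.56 5.3 0 0;0.4 0 0 0 0"

```text
t: 2.58
tcp_pos: [535.9, 234.7, 330.5]
ee_rot: [-0.001, 0.996, -0.092, -0.001]
force: [0.2, -0.3, -0.3]
gripper_width: 0.602
finger_force: 0.0
```

Run:
```python
from h import *
a=snap('scene')['pixels'][80:260,330:530]
cv2.imwrite('pics/c3.png',cv2.resize(a[:,:,::-1],None,fx=3,fy=3)); s=robot.state(); print(s['t'],s['tcp_pos'],s['force'])
```

```text
2.625 [536.42526288 231.57639744 330.62610657] [-0.94806496 -0.89089285  0.27005269]
```

View pics/c3.png

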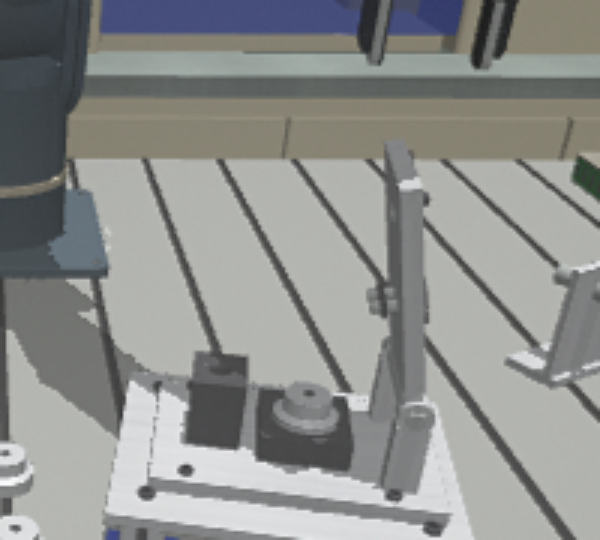

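Both fingers show above the leaf, at crop (377,60) and (485,65), with the leaf top at (402,165). I'll check by projection that the leaf lies between them before descending.

Run:
```python
from h import *
a=snap('scene'); u=np.array([.192,.981]);e=np.array([.981,-.192]);C=np.array([529.3,191.6])
T=robot.state()['tcp_pos']; print(T,'jig',(T[:2]-C)@e,(T[:2]-C)@u)
f=lambda P:((proj(a,P)-[330,80])*3).round(0).tolist()
print('fingers in',f([[*(T[:2]+s*25.5*u),T[2]+5] for s in(-1,1)]))
print('same, at z 280',f([[*(T[:2]+s*25.5*u),285] for s in(-1,1)]))
print('leaf edge',f([[*(C+y*u+x*e),274] for x in(45,0,-45) for y in(35,47)]))
```

```text
[536.79531782 229.6124716  330.8509319 ] jig 0.054512236355876986 38.72933566146955
fingers in [[370.0, 56.0], [464.0, 60.0]]
same, at z 280 [[355.0, 141.0], [445.0, 147.0]]
leaf edge [[399.0, 188.0], [421.0, 189.0], [389.0, 161.0], [410.0, 163.0], [381.0, 138.0], [401.0, 139.0]]
```

Emit:
servo_tool:
  commands: "0.4 0.1 0.4 -1 0;0.4 0 0 -2 0;0.4 0 0 -2 0;0.4 0 0 -2 0;0.4 0 0 -1.5 0;0.4 0 0 0 0"

```text
t: 3.42
tcp_pos: [537.6, 232.7, 245.2]
ee_rot: [0.001, 0.995, -0.096, -0.001]
force: [-0.0, -0.4, 0.5]
gripper_width: 0.601
finger_force: 0.0
```

Emit:
servo_tool:
  commands: "0.6 0 0 0 0;0.6 0 0 0 0;0.6 -0.1 -0.5 -0.1 0;0.6 -0.1 -0.5 -0.1 0;0.6 -0.1 -0.5 -0.1 0;0.6 -0.1 -0.5 -0.1 0;0.6 -0.1 -0.5 -0.1 0;0.6 -0.1 -0.5 -0.1 0;0.6 -0.1 -0.5 -0.1 0;0.6 -0.1 -0.5 -0.1 0;0.6 -0.1 -0.5 -0.1 0;0.6 0 0 0 0"

```text
t: 4.92
tcp_pos: [528.9, 188.0, 237.2]
ee_rot: [0.0, 0.995, -0.096, -0.0]
force: [-0.8, 0.4, -0.3]
gripper_width: 0.399
finger_force: 0.0
```

Run:
```python
from h import *
a=snap('scene')['pixels'][80:260,330:530]
cv2.imwrite('pics/c4.png',cv2.resize(a[:,:,::-1],None,fx=3,fy=3)); s=robot.state(); print(s['t'],s['tcp_pos'],s['force'],s['gripper_width'])
```

```text
4.975 [528.97165505 188.41299284 237.28952841] [-0.93548101  0.80148724  1.24686895] 0.4015656647034506
```

View pics/c4.png

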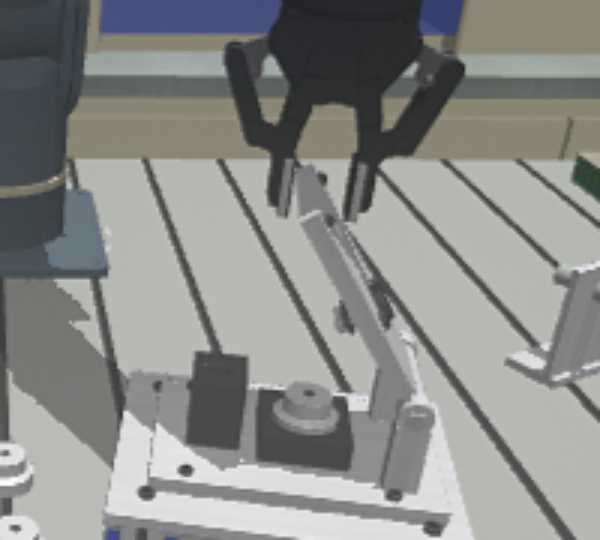

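The leaf is between the fingers at about 0.96 rad. Its tip is at crop (305,210), close to the front finger at (283,190). I'll widen the jaws with the front finger roughly in place, then let it down.

Emit:
servo_tool:
  commands: "0.45 0.1 0.5 0 0;0.3 0.1 0.6 -0.2 0;0.15 0.1 0.6 -0.2 0;0.05 0.1 0.6 -0.3 0;0.05 0 0 0 0;0.05 0 0 0 0"

```text
t: 5.72
tcp_pos: [532.9, 212.0, 230.2]
ee_rot: [-0.0, 0.995, -0.095, -0.0]
force: [0.7, 0.1, 0.0]
gripper_width: 0.949
finger_force: 0.1
```

Run:
```python
from h import *
a=snap('scene')['pixels'][80:260,330:530]
cv2.imwrite('pics/c5.png',cv2.resize(a[:,:,::-1],None,fx=3,fy=3)); s=robot.state(); print(s['t'],s['tcp_pos'],s['force'],s['gripper_width'])
```

```text
5.775 [532.92549427 211.97558831 230.26891046] [-0.00971256 -1.01452714  0.23587965] 0.9584741708405299
```

View pics/c5.png

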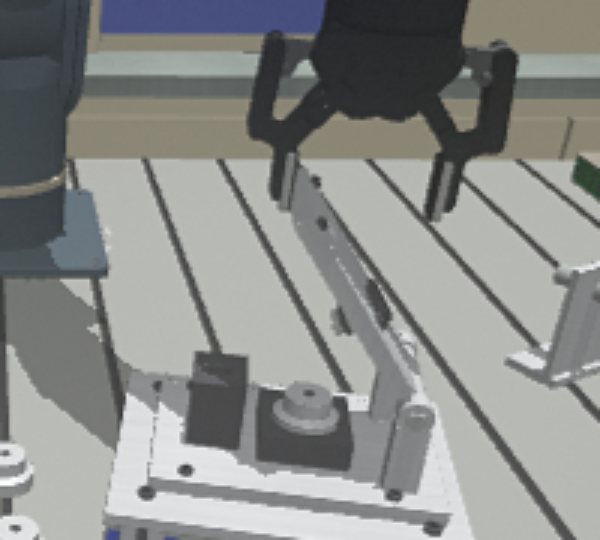

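Run:
```python
import numpy as np
pz=None
for th in [.95,.9,.85,.8,.75,.7,.65,.6,.55,.5,.45,.4,.36,.32,.28,.24,.2,.16,.13,.1,.07]:
    s,c=np.sin(th),np.cos(th)
    yF=70-150*c-6*s; dep=min(12*c+4,(80-12*s)*np.tan(th)-2)
    z=128+150*s+6*c-dep-12; y=yF+40.5
    p=np.array([529.3+y*.192,191.6+y*.981,z])
    print(th,p.round(1),(p-pz).round(1)/10 if pz is not None else ''); pz=p
```

```text
0.95 [532.8 209.6 230.5] 
0.9 [531.7 203.9 225.8] [-0.11 -0.57 -0.48]
0.85 [530.6 198.5 220.7] [-0.11 -0.55 -0.5 ]
0.8 [529.6 193.3 215.4] [-0.1  -0.52 -0.53]
0.75 [528.7 188.3 209.9] [-0.1  -0.49 -0.56]
0.7 [527.7 183.7 204. ] [-0.09 -0.47 -0.58]
0.65 [526.9 179.3 198. ] [-0.09 -0.44 -0.6 ]
0.6 [526.1 175.2 191.7] [-0.08 -0.41 -0.63]
0.55 [525.4 171.5 185.3] [-0.07 -0.38 -0.65]
0.5 [524.7 168.  178.6] [-0.07 -0.34 -0.66]
0.45 [524.1 164.9 171.8] [-0.06 -0.31 -0.68]
0.4 [523.5 162.2 164.9] [-0.05 -0.28 -0.7 ]
0.36 [523.2 160.2 159.2] [-0.04 -0.2  -0.57]
0.32 [522.8 158.5 153.5] [-0.03 -0.17 -0.57]
0.28 [522.5 157.  147.7] [-0.03 -0.15 -0.58]
0.24 [522.3 155.7 141.8] [-0.03 -0.13 -0.59]
0.2 [522.1 154.6 137.9] [-0.02 -0.11 -0.39]
0.16 [521.9 153.8 135.2] [-0.02 -0.08 -0.27]
0.13 [521.8 153.3 133.1] [-0.01 -0.05 -0.21]
0.1 [521.7 153.  131. ] [-0.01 -0.03 -0.21]
0.07 [521.7 152.8 128.9] [-0.   -0.02 -0.21]
```

Emit:
servo_tool:
  commands: "0.05 -0.1 -0.6 -0.5 0;0.05 -0.1 -0.6 -0.5 0;0.05 -0.1 -0.5 -0.5 0;0.05 -0.1 -0.5 -0.6 0;0.05 -0.1 -0.5 -0.6 0;0.05 -0.1 -0.45 -0.6 0;0.05 -0.1 -0.45 -0.6 0;0.05 -0.1 -0.4 -0.65 0;0.05 -0.05 -0.35 -0.65 0;0.05 -0.05 -0.35 -0.65 0"

```text
t: 7.02
tcp_pos: [523.9, 164.4, 171.3]
ee_rot: [-0.0, 0.995, -0.095, -0.0]
force: [0.4, -0.1, 0.5]
gripper_width: 0.949
finger_force: 0.1
```

Run:
```python
from h import *
a=snap('scene')['pixels'][80:260,330:530]
cv2.imwrite('pics/c6.png',cv2.resize(a[:,:,::-1],None,fx=3,fy=3)); s=robot.state(); print(s['t'],s['tcp_pos'],s['force'],s['gripper_width'])
```

```text
7.075 [523.54535969 163.74039784 170.56633145] [-0.54058279 -0.53486595 -0.08276463] 0.9463658068789891
```

View pics/c6.png

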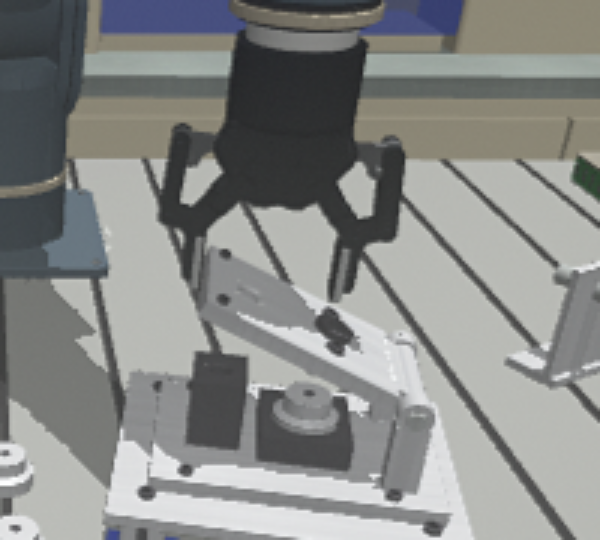

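The leaf is resting on the front finger at about 0.45 rad, with its edge at crop (205,300). The rear fingertip is near the drill bush at (335,325), so I'll slide sideways to clear it and continue down.

Emit:
servo_tool:
  commands: "0.05 -0.7 0.1 0 0;0.05 -0.7 0.15 0 0;0.05 -0.7 0.15 0 0;0.05 -0.7 0.15 0 0;0.05 -0.05 -0.25 -0.65 0;0.05 -0.05 -0.2 -0.55 0;0.05 -0.05 -0.17 -0.55 0;0.05 -0.03 -0.15 -0.55 0;0.05 -0.03 -0.13 -0.55 0;0.05 0 0 0 0"

```text
t: 8.32
tcp_pos: [493.6, 160.9, 142.8]
ee_rot: [0.0, 0.995, -0.095, -0.0]
force: [-0.2, -0.7, 0.3]
gripper_width: 0.95
finger_force: 0.0
```

Run:
```python
from h import *
a=snap('scene')['pixels'][110:250,350:500]
cv2.imwrite('pics/c7.png',cv2.resize(a[:,:,::-1],None,fx=4,fy=4)); s=robot.state(); print(s['t'],s['tcp_pos'],s['force'],s['gripper_width'])
```

```text
8.375 [493.80316238 161.01918627 143.07973968] [-0.00453543  0.71957557 -0.32296827] 0.9512431822155905
```

View pics/c7.png

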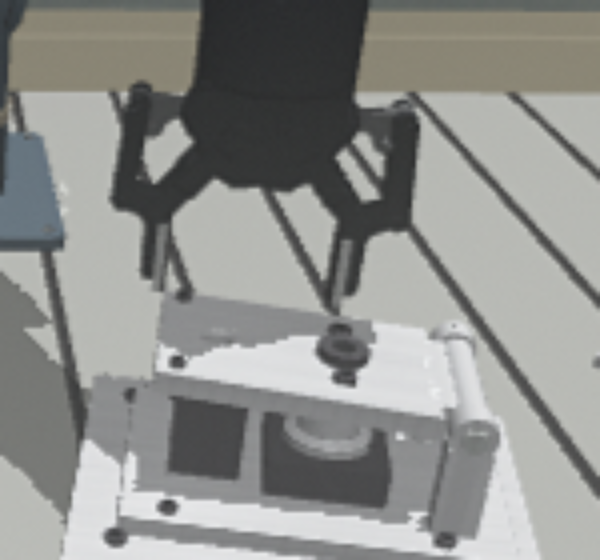

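Run:
```python
from h import *
a=snap('scene'); u=np.array([.192,.981]);e=np.array([.981,-.192]);C=np.array([529.3,191.6])
for th in (.0,.07,.12,.18,.24,.3):
    s,c=np.sin(th),np.cos(th); P=[]
    for o in(6,-6):
        y=70-150*c+o*s; P.append([*(C+y*u+45*e),128+150*s+o*c])
    print(th,((proj(a,P)-[350,110])*4+2).round(0).tolist())
```

```text
0.0 [[150.0, 389.0], [148.0, 410.0]]
0.07 [[154.0, 370.0], [150.0, 391.0]]
0.12 [[157.0, 357.0], [152.0, 378.0]]
0.18 [[163.0, 341.0], [156.0, 362.0]]
0.24 [[169.0, 325.0], [161.0, 346.0]]
0.3 [[177.0, 310.0], [167.0, 331.0]]
```

Emit:
servo_tool:
  commands: "0.05 -0.02 -0.06 -0.1 0;0.05 -0.02 -0.06 -0.1 0;0.05 -0.02 -0.06 0 0;0.05 -0.02 -0.08 0 0;0.05 -0.02 -0.1 0 0;0.05 -0.05 -0.2 0 0;0.05 -0.05 -0.3 0.2 0;0 0 0 2 0;0 0 0 4 0;0 0 0 5 0;0 0 0 4 0"

```text
t: 9.8
tcp_pos: [491.9, 152.3, 295.4]
ee_rot: [-0.0, 0.995, -0.095, 0.001]
force: [0.4, -0.1, -0.5]
gripper_width: 0.998
finger_force: 0.0
```

Run:
```python
from h import *
a=snap('scene');p=a['pixels'][110:250,350:500]
A=cv2.resize(p[:,:,::-1],None,fx=4,fy=4)[:400]
cv2.imwrite('pics/c8.png',cv2.resize(p[50:,:,::-1],None,fx=5,fy=5)); s=robot.state(); print(s['t'],s['tcp_pos'],s['force'],s['joint_pos'])
```

```text
9.85 [493.71211778 153.06668133 300.22572225] [2.12144243 0.47841553 5.44575633] [-0.28402022  0.27753863 -0.14284077  1.74269357  0.04393087  1.11636177
 -2.20234603]
```

View pics/c8.png

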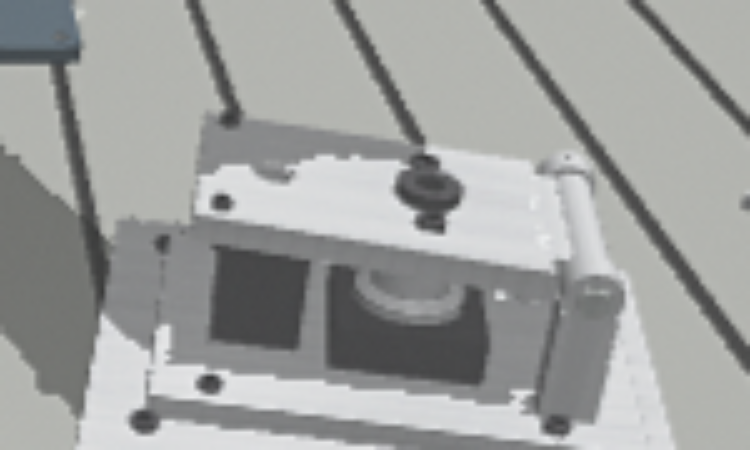

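That was my tenth picture: the leaf rests at about 0.07 rad (its corner matches the projection), with its hole near scene (405,194). Now to the pin.

Emit:
servo_tool:
  commands: "0 -0.84 -4.86 -0.5 3.5;0 -0.84 -4.86 -1.5 3.5;0 -0.84 -4.86 -1.5 3.5;0 -0.84 -4.86 -1.5 3.5;0 -0.84 -4.86 -2 3.5;0 -0.84 -4.86 -2 3.5;0 -0.84 -4.86 -2 3.5;0 -0.84 -4.86 -2 3.4;0 0 0 0 0;0 0 0 0 0"

```text
t: 11.1
tcp_pos: [424.7, -235.9, 163.3]
ee_rot: [-0.0, 0.989, 0.147, 0.0]
force: [0.9, 0.6, -0.0]
gripper_width: 1.0
finger_force: 0.0
```

Run:
```python
from h import *
s=robot.state(); print(s['t'],s['tcp_pos'],s['ee_rot'],s['joint_pos'])
a=snap('scene'); g=cv2.cvtColor(a['pixels'],cv2.COLOR_RGB2GRAY)
print(proj(a,[[426,-236,99],[426,-236,64]]))
```

```text
11.1 [ 424.69386053 -235.92810738  163.31122724] [-2.57621453e-04  9.89112249e-01  1.47162804e-01  3.74130296e-05] [ 0.46693548  0.38070541 -0.0767029   2.01341652  0.04111877  0.74910954
 -0.90981751]
[[229.55045328 190.02761846]
 [231.36287771 203.15378931]]
```

Emit:
servo_tool:
  commands: "0 0.12 0 -2 0;0 0 0 -3 0;0 0 0 -3 0;0 0 0 -2 0;0 0 0 0 0;0.7 0 0 0 0;0.8 0 0 0 0;0.8 0 0 0 0;0.8 0 0 0 0;0.8 0 0 0 0"
  grip_force: 60

```text
t: 12.4
tcp_pos: [426.2, -236.5, 64.1]
ee_rot: [0.0, 0.989, 0.147, 0.001]
force: [-1.4, 0.4, 7.8]
gripper_width: 0.298
finger_force: 58.4
```

Emit:
servo_tool:
  commands: "0.8 0 0 0.5 0;0.8 0 0 1.5 0;0.8 0 0 3 0;0.8 0 0 4 0;0.8 0 0 4 0;0.8 0 0 3 0;0.8 0 0 0 0"

```text
t: 13.28
tcp_pos: [426.7, -236.8, 225.4]
ee_rot: [0.001, 0.989, 0.147, 0.002]
force: [0.2, -0.3, -2.6]
gripper_width: 0.3
finger_force: 59.8
```

Run:
```python
from h import *
s=robot.state(); print(s['t'],s['tcp_pos'],s['force'],s['ft_torque'],s['gripper_width'],s['finger_force'])
T=s['tcp_pos']
a=snap('scene');b=snap('top')
for z in(0,34,42,50): print(z,proj(a,[T[0],T[1],T[2]-50+z]).round(1),proj(b,[T[0],T[1],T[2]-50+z]).round(1))
g=cv2.cvtColor(a['pixels'],cv2.COLOR_RGB2GRAY)
# socket emptied? shank visible?
c=proj(a,[T[0],T[1],T[2]-50])[0]; x,y=int(c[0]),int(c[1]); print(x,y)
print(g[y-28:y+8:2,x-20:x+21:2])
x,y=proj(a,[426,-236,80])[0].astype(int); print(g[y-8:y+12:3,x-12:x+13:3])
```

```text
13.275 [ 426.7361906  -236.79112756  225.44306137] [ 0.2041556 -0.2673088 -2.600891 ] [ 0.03924524 -0.00158593  0.01545168] 0.2998714034548833 59.78137671947479
0 [[224.9 159.5]] [[427.3 254.5]]
34 [[222.9 145. ]] [[432.9 255.8]]
42 [[222.4 141.5]] [[434.4 256.1]]
50 [[221.9 137.9]] [[435.8 256.4]]
224 159
[[104  88  76  54 116  76 120 130 128 125 117  86  76 110  55 103 133 134
  129 133 133]
 [131  72 100  56 114  90 119 112 111 125 120 109  78 124  52 140 182 182
  183 182 182]
 [131  65 112  55  94 106 101  93  94  81  90 111  61 120  93 174 179 179
  179 180 178]
 [130  72 125  83  82 122  86 105 108  97  80  84  69 114 178 180 180 179
  180 179 180]
 [ 65  67  65  66  67 111 113 126 128 127 120 112 112 139 173 180 179 180
  179 179 180]
 [119 117 118 117 123 132 140 130 127 131 125 136 139 101 174 180 180 180
  180 179 180]
 [114 114 114 117 186 136 120 114 117 126 124 121 130 180 181 180 179 180
  181 180 180]
 [116 115 111 174 180 181 182 187 120 112 102 172 182 180 180 181 180 180
  179 181 180]
 [ 87 109 175 181 180 180 182 160  76 114 108 143 181 180 180 181 180 181
  180 
[... 384 characters left out ...]
04  87 186 180 181 154 110 107 181 181 181 180 181 182
  185  73 174]
 [181 181 182 160  74 173 181 180 181 185 119 147 183 182 181 182 183 184
  105  88 184]
 [181 181 186  76 141 183 181 181 182 183 183 182 182 182 181 181 182 184
   73 175 182]
 [181 185 104  89 186 182 181 182 180 181 181 182 182 181 182 182 184 106
   88 185 181]
 [182 160  73 175 182 182 181 182 182 181 182 182 183 182 182 182 185  73
  175 182 182]]
[[183 183 186  76 184 182 183 183 116]
 [183 185  81 176 183 182 129 117 118]
 [182 185  78 183 183 130 118 118 119]
 [185  81 176 185 130 118 128 136 118]
 [185 143 138 139 140 140 138 139 120]
 [ 81 139 140 140 143 145 140 139 126]
 [ 68 139 142 142 118 135 138 216 209]]
```

The pin is held and hangs straight: its tip is seen at (224,159), against (224.9,159.5) predicted. Next I'll measure the leaf hole in both views while the arm is out of the way.

Run:
```python
from h import *
np.set_printoptions(linewidth=200,precision=1,suppress=True)
for n in('top','scene'):
    fr=[snap(n) for _ in range(6)]; s=fr[0]
    g=np.mean([cv2.cvtColor(f['pixels'],cv2.COLOR_RGB2GRAY) for f in fr],0)
    p=proj(s,[519.6,144.5,142.4])[0]; x,y=p.round().astype(int); print(n,p,x,y); print(g[y-8:y+9,x-10:x+11].astype(int))
print(robot.state()['t'])
```

```text
top [231.8 204.8] 232 205
[[143 142 143 143 143 143 143 143 143 143 143 143 143 142 143 143 143 142 143 142 143]
 [143 143 143 143 143 143 142 142 143 143 143 144 143 143 143 143 143 142 143 143 142]
 [142 143 142 143 143 142 141 139 139 139 141 142 143 143 143 143 143 143 143 143 142]
 [142 143 143 143 143 142 140 135 131 129 131 136 140 142 143 144 143 143 143 143 143]
 [143 142 143 143 143 143 139 130 118 110 109 116 126 137 141 143 143 142 142 143 143]
 [142 142 143 143 143 141 133 118  99  84  78  84 100 121 135 143 143 143 143 143 142]
 [142 143 142 143 143 136 121 101  78  60  52  54  71  99 126 140 143 143 143 143 142]
 [142 142 143 143 141 131 108  85  63  48  41  40  54  85 120 139 143 143 143 142 143]
 [142 142 142 142 141 129 105  79  58  45  40  39  49  82 117 138 144 143 143 143 143]
 [142 143 143 143 142 133 112  87  63  47  41  43  59  89 121 139 144 144 143 143 143]
 [143 143 143 143 142 137 124 103  80  63  56  59  78 107 130 141 143 143 142 143 142]
 [143 143 143 143 141 138 132 121 106  93  88  92 106 126 139 143 143 143 143 143 142]
 [142 143 143 142 140 138 136 
[... 1220 characters left out ...]
22 222 222 222 222 222 224 206 168 141 134 130 120 104 172 207 220 220 220 219 219]
 [223 223 223 223 223 223 223 225 228 213 188 182 157 162 219 224 221 221 221 220 220]
 [221 222 221 221 221 221 222 223 224 225 226 227 228 227 225 223 222 221 221 222 221]
 [186 218 225 223 221 220 220 220 220 220 221 222 222 222 222 222 222 221 222 221 222]
 [ 56  88 208 225 222 222 222 222 221 220 220 220 219 220 220 220 220 221 221 221 221]
 [ 79  83 136 215 223 221 220 221 221 221 221 221 221 221 221 220 220 220 220 220 220]
 [ 85  79 168 221 223 222 222 222 222 221 222 221 221 221 221 221 221 220 220 220 220]
 [188 186 222 225 223 222 222 222 222 222 223 223 222 222 222 221 222 221 221 221 220]]
13.975
```

The hole blob sits at top (231.8,204.6) and scene (404.5,194), which matches (519.6,144.5,142.4) within about 1 mm. Carrying the pin over.

Emit:
servo_tool:
  commands: "0.8 1.16 4.76 0 0;0.8 1.16 4.76 0 0;0.8 1.16 4.76 0 0;0.8 1.16 4.76 0 0;0.8 1.16 4.76 0 0;0.8 1.16 4.76 0 0;0.8 1.16 4.76 0 0;0.8 1.16 4.76 0 0;0.8 0 0 0 0;0.8 0 0 0 0;0.8 0 0 0 0"
  grip_force: 80

```text
t: 15.35
tcp_pos: [518.6, 143.0, 223.3]
ee_rot: [0.0, 0.989, 0.147, -0.0]
force: [0.5, -0.6, -0.8]
gripper_width: 0.291
finger_force: 78.8
```

Run:
```python
from h import *
np.set_printoptions(linewidth=200,precision=1,suppress=True)
s=robot.state(); T=s['tcp_pos']; print(s['t'],T,s['force'])
a=snap('scene');g=cv2.cvtColor(a['pixels'],cv2.COLOR_RGB2GRAY)
p=proj(a,[[T[0],T[1],T[2]-50+z] for z in(0,12,25)]); print(p, proj(a,[519.6,144.5,142.4]))
x,y=p[0].astype(int); print(x,y);print(g[y-16:y+5,x-9:x+10])
```

```text
15.35 [518.6 143.  223.3] [ 0.5 -0.6 -0.8]
[[405.4 179.6]
 [406.1 174.1]
 [406.9 168. ]] [[404.5 193.5]]
405 179
[[182 183 185 186 187 164 153 147 131 126 124 125 124 124 128 130 129 127 129]
 [183 184 183 184 184 185 187 192 113  91 110 117 117 116 152 160 153 159 184]
 [183 184 183 183 183 183 185 188 112  98 110 115 112 107 150 184 186 187 185]
 [183 183 183 184 184 183 186 163 106 102 112 115 113 104 150 181 185 184 183]
 [183 183 184 183 184 184 187 163 105 103 113 115 111 103 177 186 185 184 184]
 [184 182 183 185 184 184 187 141 101 104 114 115 110 116 178 186 184 183 184]
 [184 183 183 183 183 185 189 125  96 107 114 115 109 114 177 186 184 183 184]
 [184 184 183 184 184 185 188 127  99 107 114 114 108 113 177 186 184 183 183]
 [184 184 184 184 184 185 189 127 101 109 115 114 105 129 179 186 184 183 183]
 [186 183 184 183 184 185 190 113  98 111 115 113 103 149 182 186 184 183 184]
 [186 185 183 183 184 184 187 116 101 111 115 111 103 150 181 184 184 184 184]
 [182 185 184 183 184 186 162 107 104 113 115 110 101 176 187 183 184 184 184]
 [180 186 184 184 184 185 164 107 103 113 115 109 101 176 186 184 183 184 183]
 [171 187 184 184 184 185 190 122 107 115 112 108 138 181 184 184 184 184 183]
 [117 177 184 183 183 184 188 148 113 112 110 115 178 186 184 184 184 184 184]
 [117 181 186 185 184 184 188 146 108 109 108 158 184 185 183 183 184 185 184]
 [ 70 172 187 185 183 185 185 158 116 110 120 179 186 185 184 184 184 184 184]
 [ 74 115 178 187 183 184 185 186 172 152 159 181 185 185 185 185 184 183 185]
 [ 76  71 172 186 185 184 184 185 186 187 186 185 184 185 184 184 184 184 184]
 [ 70  74 119 179 186 185 185 185 184 185 184 184 184 184 184 183 184 184 184]
 [ 59  81 129 168 173 182 183 183 184 184 185 185 185 184 184 184 185 184 184]]
```

Emit:
servo_tool:
  commands: "0.8 0.1 0.2 0 0;0.8 0 0 -1 0;0.8 0 0 -1 0;0.8 0 0 -1 0;0.8 0 0 -0.5 0;0.8 0 0 -0.5 0;0.8 0 0 0 0"

```text
t: 16.27
tcp_pos: [520.1, 146.3, 183.2]
ee_rot: [0.0, 0.989, 0.147, 0.0]
force: [1.3, -0.2, -2.0]
gripper_width: 0.29
finger_force: 78.9
```

Run:
```python
from h import *
np.set_printoptions(linewidth=200,precision=1,suppress=True)
s=robot.state(); T=s['tcp_pos']; print(s['t'],T,s['force'],s['ft_torque'])
a=snap('scene');g=cv2.cvtColor(a['pixels'],cv2.COLOR_RGB2GRAY)
x,y=proj(a,[519.6,144.5,142.4])[0].round().astype(int); print(x,y);print(g[y-14:y+8,x-10:x+11])
```

```text
16.275 [520.1 146.3 183.2] [ 1.3 -0.2 -2. ] [-0.3 -0.4  0. ]
404 194
[[150  89  74  99 128 113 106 119 139 132 140 142 143 136 134 134 134 141 143 142 140]
 [192 109  73  72 177 150 120 117 118 117 133 144 138 145 147 147 145 145 141 138 133]
 [130  80  68  72 120 182 171 143 137 127 122 125 125 127 127 128 126 127 129 126 122]
 [ 82  53  57  79 128 169 175 186 190 152 107 116 122 132 134 134 140 145 156 156 158]
 [ 79  66  68  77 134 142 138 139 151 107  95 107 113 113 109 115 178 189 188 189 186]
 [128  95  87 115 138 141 141 141 143 106  99 107 115 114 107 123 148 160 169 191 191]
 [142 145 143 143 142 139 140 140 143 109 100 110 115 115 107 122 138 139 138 136 216]
 [141 141 142 142 142 140 140 141 142 100 100 111 115 114 110 122 138 140 139 139 135]
 [140 140 140 141 140 140 141 143 130  97 103 112 116 113 107 135 141 138 138 139 138]
 [139 140 140 140 139 138 140 141 128 100 104 113 115 113 105 137 143 141 140 140 139]
 [141 141 140 140 140 140 140 142 128 100 107 114 115 111 108 137 142 141 140 140 140]
 [141 142 142 142 143 141 142 143 116  99 107 114 115 110 106 136 141 141 
[... 183 characters left out ...]
41]
 [140 140 141 140 140 140 132 123 109 103 110 116 114 106 115 136 141 139 139 139 140]
 [143 142 143 142 141 141 141 138 120 105 110 115 113 103 121 133 139 140 140 139 139]
 [141 143 143 142 142 142 143 142 145 125 126 122 125 121 138 142 141 141 140 140 140]
 [139 140 141 140 140 140 142 143 144 144 144 144 144 144 144 143 142 142 140 140 141]
 [117 135 143 142 140 139 139 139 140 141 141 140 141 141 142 141 142 140 142 141 141]
 [ 51  64 133 142 141 140 141 141 139 139 139 139 139 140 138 140 140 139 139 139 137]
 [ 65  68  98 134 138 138 138 138 138 138 138 139 138 137 138 137 135 145 145 146 143]
 [ 71  66 119 147 149 148 148 149 148 147 147 147 147 147 146 147 145 219 229 228 227]]
```

The nose has entered the hole with almost no force; the pin sits about 0.7 px too far in +y. I'll correct by 1 mm and go down gently.

Emit:
servo_tool:
  commands: "0.8 -0.05 -0.13 0 0;0.8 0 0 -0.4 0;0.8 0 0 -0.4 0;0.8 0 0 -0.4 0;0.8 0 0 0 0"

```text
t: 16.95
tcp_pos: [520.0, 145.1, 171.1]
ee_rot: [0.0, 0.989, 0.147, 0.001]
force: [6.2, -1.0, -0.0]
gripper_width: 0.296
finger_force: 79.1
```

Run:
```python
from h import *
np.set_printoptions(linewidth=200,precision=2,suppress=True)
s=robot.state(); print(s['t'],s['tcp_pos'],s['force'],s['ft_torque'])
```

```text
16.95 [519.96 145.08 171.11] [ 6.18 -0.97 -0.  ] [-0.22 -1.47 -0.01]
```

Emit:
servo_tool:
  commands: "0.8 0.1 0 0 0;0.8 0 0 0 0"

```text
t: 17.2
tcp_pos: [520.2, 145.2, 171.1]
ee_rot: [0.0, 0.989, 0.147, -0.0]
force: [3.5, -1.2, 0.1]
gripper_width: 0.295
finger_force: 79.1
```

Emit:
servo_tool:
  commands: "0.8 0.1 -0.05 0 0;0.8 0 0 -0.4 0;0.8 0 0 -0.4 0;0.8 0 0 0 0"

```text
t: 17.7
tcp_pos: [520.6, 144.7, 162.7]
ee_rot: [0.0, 0.989, 0.148, -0.001]
force: [0.7, 0.8, -1.9]
gripper_width: 0.295
finger_force: 79.1
```

Emit:
servo_tool:
  commands: "0.8 0 0 -0.4 0;0.8 0 0 -0.4 0;0.8 0 0 0 0"

```text
t: 18.08
tcp_pos: [520.9, 144.6, 154.9]
ee_rot: [0.0, 0.989, 0.148, -0.0]
force: [1.4, 0.7, -1.0]
gripper_width: 0.29
finger_force: 79.1
```

Emit:
servo_tool:
  commands: "0.8 0 0 -0.3 0;0.8 0 0 -0.3 0;0.8 0 0 0 0"

```text
t: 18.45
tcp_pos: [521.2, 144.4, 149.2]
ee_rot: [0.0, 0.989, 0.147, -0.0]
force: [-0.7, -2.0, 0.1]
gripper_width: 0.295
finger_force: 79.2
```

Emit:
servo_tool:
  commands: "0.8 0 0 -0.3 0;0.8 0 0 -0.2 0;0.8 0 0 0 0"

```text
t: 18.82
tcp_pos: [521.2, 144.3, 144.2]
ee_rot: [0.0, 0.989, 0.147, -0.0]
force: [-0.4, -2.3, 3.5]
gripper_width: 0.294
finger_force: 79.6
```

Emit:
servo_tool:
  commands: "0.8 0 0 -0.1 0;0.8 0 0 -0.1 0;0.8 0 0 0 0"

```text
t: 19.2
tcp_pos: [521.3, 144.5, 142.4]
ee_rot: [0.0, 0.989, 0.147, 0.0]
force: [0.2, -3.1, 4.6]
gripper_width: 0.298
finger_force: 79.7
```

Emit:
servo_tool:
  commands: "0.8 0 0 -0.1 0;0.8 0 0 -0.1 0;0.8 0 0 0 0"

```text
t: 19.58
tcp_pos: [521.3, 144.5, 142.0]
ee_rot: [0.0, 0.989, 0.147, 0.001]
force: [-7.8, -5.8, 24.3]
gripper_width: 0.292
finger_force: 82.3
```

Emit:
servo_tool:
  commands: "0.8 -0.1 -0.05 0 0;0.8 0 0 0 0;0.8 0 0 0 0;0.8 0 0 0 0"

```text
t: 20.08
tcp_pos: [521.3, 144.5, 142.1]
ee_rot: [-0.0, 0.989, 0.147, 0.002]
force: [-3.3, -4.5, 20.4]
gripper_width: 0.299
finger_force: 81.7
```

Run:
```python
from h import *
np.set_printoptions(linewidth=200,precision=2,suppress=True)
s=robot.state(); print(s['t'],s['tcp_pos'],s['force'],s['ft_torque'])
a=snap('scene');g=cv2.cvtColor(a['pixels'],cv2.COLOR_RGB2GRAY)
u=np.array([.192,.981]);e=np.array([.981,-.192]);C=np.array([529.3,191.6])
# near side face of leaf: column profile at jig y=-70 , x=45
q=C-70*u+45*e
for th in(0,.035,.07): print(th,proj(a,[[*q,128+140*th+o] for o in(6,-6)]).round(1).tolist())
x,y=proj(a,[*q,128])[0].round().astype(int); print(x,y); print(g[y-10:y+10,x-3:x+4].T)
```

```text
20.075 [521.35 144.51 142.07] [-3.29 -4.49 20.38] [-0.89  0.75 -0.01]
0 [[392.3, 207.2], [391.7, 212.5]]
0.035 [[392.5, 205.0], [391.9, 210.3]]
0.07 [[392.8, 202.8], [392.2, 208.2]]
392 210
[[146 144 144 141 142 142 140 132 127 127 130 129 134 144 143 144 144 143 144 142]
 [140 139 141 142 144 143 140 135 127 128 130 131 132 144 142 143 143 144 145 143]
 [141 140 143 123  93 110 142 135 128 127 129 130 132 144 144 145 146 146 146 147]
 [142 140 141  76  69  77 128 136 127 127 129 131 133 143 146 126 126 112 112  95]
 [142 141 141  54  65  69 109 139 127 128 128 131 129  91  86  80  81  76  77  71]
 [142 140 140  66  67  65 100 138 126 127 128 131 129  78  69  70  70  72  71  70]
 [144 141 143 131  92 125 217 137 145 126 127 130 130  93  68  71  72  74  72  72]]
```

The leaf's side face spans rows 207 to 212.5, which matches fully shut. The shoulder height is right and the push holds at about 20 N, so I'm handing in.

```bash
python3 -c "
from plant import robot
print(robot.sign_off())"
```

```text
the job is handed in; nothing more can be done
None
```

The leaf was lowered under control and the locating pin is seated through it into the post with its shoulder on the leaf; the arm holds the leaf fully shut with about 20 N, and the job was handed in at about 20 s.

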